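# Press the red label holder home behind the glassware shelf's lip

### The arm

A 6-joint arm with a two-finger parallel gripper is mounted at the origin on the work surface. World frame = base frame: x ahead of the robot, y to its left, z up, the work surface at z = 0. Lengths are in mm, angles in rad, forces in N, time in s.
With the tool pointing down it reaches from about 275 to 725 mm from the base axis. Payload 5.6 kg.
Tool frame: the origin (TCP) lies midway between the tips of the shut fingers; the grasp point (between the pads) lies 19 mm behind it (robot.hold_point_z is the distance from the TCP to the grasp point, in mm); x points along the fingers, y is the direction in which the jaws open and shut, and the axes are right-handed (so a half turn about x gives the same grasp; the last joint's range is limited). The gripper opens to 85 mm and grips with 20 to 120 N. Pads are 22 mm wide; open, the fingers measure 114 mm over their backs; the gripper's body (76 mm by 85 mm) begins 54 mm behind the grasp point. The pads swing forward as they close: fully open they stand 13 mm farther back than shut.
Start: joints at [-1.019, 0.255, 0.108, 0, -1.424, -0.285], TCP at [145.025, -530.529, 231.283] pointing down, gripper open.
Joint ranges: [-2.95, 2.95], [-1.21, 1.97], [-1.09, 1.5], [-2.87, 1.71], [-2.94, -0.07], [-3.05, 3.05]. Speed limits (rad/s): [2.57, 2.57, 3.14, 3.14, 3.14, 3.14].

### API

Orientations are given as a unit quaternion [w, x, y, z].
In Python, from rig import robot gives the robot as it stands. The module is installed in compiled form; this text tells all that it offers.
- The arm moves only by the tool drive_tool, never from a script. Its argument "rows" is a list that holds one entry, the list of rows, each a list of 7 numbers: the turn, a rotation vector about the world's x, y, z in rad, then the shift along the world's x, y, z in m, then the finger opening in m, from 0 to 0.0854. A call has 1 to 8 rows; each row is the pose to reach, as a shift and turn from the pose commanded when the call began; what a row does not reach only later rows make up. A row lasts 1/12 s, in which the tool goes at most 41.7 mm and 7.16 degrees, less where a joint would pass 70% of its speed; a pose out of reach is approached as far as the arm can. A call with a gripper value outside its range is refused whole. The fingers move at their own pace and stop on an object; the grip force is fixed at half the most. Time passes only in rows, so rows that repeat a pose let the fingers close. It gives the time, the measured TCP pose, the force and the opening at its end, in the units of the state.
- robot.state(): the state, without advancing time (a new reading comes with each control period).
- robot.get_image(name): name is "scene" or "top"; returns (picture, depth): 400x640x3 uint8, red, green, blue; 400x640 float32, mm along the optical axis (not along the pixel's ray), 0 where there is no reading.
- robot.camera_params(name): a dict with "fx", "fy", "cx", "cy" (pixels), "R" (3x3) and "t" (3): a world point X has camera coordinates R X + t. Camera axes: x right, y down, z forward; pixel columns grow to the right and rows downward; lengths in mm; the calibration is good to about 2 mm. A picture is of the moment at which its call begins. camera_params takes no time and is no camera call.
- robot.hand_in(): hands the job in, once; it reports no verdict.
Trained networks look in the newest picture that a camera, given by its name, has taken for a name from the list of things; names that differ only in an ending like _2 or _b are one class to them, and where a whole thing is asked for, a point or a joint stands for the part that bears it (a point fixed in the world has none). Each returns a list of dicts, best first, with "score" (0 to 1); they miss things now and then, are a little off and sometimes report something else, mostly with a low value. They report only what shows in the picture. A call takes as long as a camera call. They do not tell look-alikes from the thing itself.
- robot.search_frame(thing, camera): "rect" ([left, top, right, bottom] in pixels, round what is visible of it).
- robot.landmark_of(thing, camera): "uv" ([column, row] in pixels: a listed point, or the origin of a listed thing).
The state is a dict: "time": time; "qpos": joint angles; "joint_vel": joint speeds; "tau": joint torques, N m; "ee_pos": TCP position; "ee_rot": TCP orientation; "wrist_force": force on the tool from outside, world axes, zero at the start; "ft_torque": the same for the moment, N m; "width": finger opening in mm.
Only numpy, scipy, OpenCV 4.12 (cv2) and the standard library are available. Lean on these libraries where they do the work, as an engineer would, in place of code of your own. Each camera call takes 0.05 s, during which the arm holds its last target.

### The job

Lift the red label holder out of its wooden stand and push its white tongue down behind the lip at the front edge of the low glassware shelf, label facing outwards (away from the shelf), against the orange spring strip in the slot, until it is fully home. It springs up again if released, so finish while still holding it pressed fully home, so that a colleague can lock it. Leave the blue label holder and the two dropper bottles on the shelf undisturbed.

Things in the scene. Friction and masses are not known exactly. Their poses are not given: they have to be found in the camera images.
- red_holder: Loose label holder, 50 to 100 g, upright in a stand. White tongue 5 mm thick (x), 60 wide (y), 36 tall; above it a red plate 10 mm thick, 80 wide, 60 tall (36 to 96 mm above the origin), white paper label on its -x face. Origin: centre of the tongue's underside; z up. Good grasp: across the thickness, 65 to 75 mm above the origin.
- red_holder_front (a point): A point in the air 35 mm out from the middle of the red holder's label face (at x -40, y 0, z 66 mm in the holder's frame); it marks the side on which the label is.
- red_stand: Wooden stand fixed to the table, 50 (x) x 100 (y) mm, 34 mm tall, in whose slot the red holder stands (slot floor 10 mm above the table, holder's axes as the stand's). The holder pulls straight up out of it. Origin: centre of its underside.
- shelf: Low fixed white shelf, board top 60 mm above the table, 360 mm long (y), 200 mm deep (x), blue-grey front edge facing -x, roughly towards the robot. Origin: middle of the label slot (centre of the front edge), at table height; x points back into the shelf, y along the edge, z up. Four tall flasks (100 mm, look only) stand 165 mm behind the slot line.
- slot (a point): Middle of the slot floor, 30 mm above the table; the red holder's origin comes here when home; axes as the shelf. Slot 9 mm wide (x), 70 mm long (y), open upwards. Its front lip is straight to 52 mm above the table, then flares 8 mm forward up to 64 mm; the rear edge is bevelled 6 mm from 54 to 60 mm. Beyond the slot's ends the rail is closed, 54 mm high.
- strip (a joint): Orange spring strip along the slot's floor (6 x 56 mm). 0 = up, its top 8 mm above the slot floor; grows as it is pressed down, 0.008 when the tongue has reached the slot floor. Takes about 4 N to start moving and 10 N at 8 mm; it pushes the holder up again when released.
- blue_holder: Bystander: a label holder of the same shape with a blue frame, in a second stand of the same kind. Origin at the centre of the tongue's underside. Which stand is left and which right changes.
- bottle1: Bystander: loose glass dropper bottle with a white teat, 44 mm across, 64 mm tall, standing on the shelf board, right (-y) half. Origin: centre of its underside.
- bottle2: Bystander: the same kind of dropper bottle on the left (+y) half of the shelf board. Origin: centre of its underside.
Mind the look-alikes: they are no part of the job. What is shaped like the red_holder but pink or purple is not meant.

How it is judged (in metres and radians):
On the way, in this order (a step that is already met when the one before it is completed fails the run):
1. the red holder is lifted clear of its stand (height (world z) of red_holder above 0.055 m), for 0.1 s.
2. the red holder's tongue is in the slot behind the lip (z of red_holder in the frame of shelf below 0.048 m and horizontal distance between red_holder and slot below 0.009 m), for 0.1 s.
At the end, for the whole second after the job is handed in: Red holder held in the slot, label outwards, upright within 0.15 rad, tongue within 2.5 mm of the slot floor, 4 mm across and 8 mm along of its middle; strip down over 5.5 mm, bearing over 4 N, robot touching with over 2 N, still. Blue holder moved under 20 mm, bottles under 30 mm (z of red_holder in the frame of slot below 0.0025 m and x of red_holder in the frame of slot between -0.004 and 0.004 m and y of red_holder in the frame of slot between -0.008 and 0.008 m and x of red_holder_front in the frame of slot below -0.02 m and angle between red_holder's own z axis and vertical below 0.15 rad and value of joint strip above 0.0055 m and contact force between red_holder and shelf above 4 N and contact force between any of the fingers, the arm and red_holder above 2 N and linear speed of red_holder below 0.02 m/s and distance of blue_holder from where it was at the start of the episode below 0.02 m and distance of each of bottle1, bottle2 from where it was at the start of the episode below 0.03 m); the arm keeps its last pose, push and grip.
It fails at once if the blue holder is disturbed (distance of blue_holder from where it was at the start of the episode above 0.02 m).
It fails at once if a dropper bottle is knocked (distance of any of bottle1, bottle2 from where it was at the start of the episode above 0.03 m or angle between any of bottle1, bottle2's own z axis and vertical above 0.5 rad).
It also fails if it takes over 42 s, if anything falls off the work surface, if the arm or the gripper's body presses on something with over 40 N, if the wrist force passes 120 N, or if a joint passes its speed limit or range.

## Working session

There is one attempt and no reset: what is moved stays moved. The work goes in short steps, Python scripts to look and compute and a tool call to move; the robot and the scene stay as the last step left them, time stands still between calls to the robot, and variables do not carry over. Pictures are saved under pics/ and viewed, and the job is handed in when it is done.

Besides the shell and the picture viewer there is one more tool, called by a JSON object that holds its "api" and its "payload", one argument or row to a line. drive_tool: Moves the arm, as the interface text tells. Its arguments: {"type":"object","properties":{"rows":{"type":"array","items":{"type":"array","items":{"type":"array","items":{"type":"number"}}}}},"required":["rows"]}

```bash
mkdir -p pics
cat > h.py <<'E'
import numpy as np, cv2
from rig import robot
def snap(n,fn):
    p,d=robot.get_image(n); cv2.imwrite(fn,p[:,:,::-1]); np.save(fn[:-4]+'.npy',d); return p,d
def w(n,u,v,d):
    c=robot.camera_params(n); R=np.array(c['R']);t=np.array(c['t'])
    X=np.array([(u-c['cx'])/c['fx']*d,(v-c['cy'])/c['fy']*d,d]); return R.T@(X-t)
def wz(n,u,v,z):
    c=robot.camera_params(n); R=np.array(c['R']);t=np.array(c['t'])
    o=-R.T@t; r=R.T@np.array([(u-c['cx'])/c['fx'],(v-c['cy'])/c['fy'],1]); return o+r*(z-o[2])/r[2]
E
python3 - <<'E'
from h import *
s=robot.state(); print({k:np.round(v,3) for k,v in s.items()})
for n in('scene','top'):
    p,d=snap(n,f'pics/{n}0.png')
    c=robot.camera_params(n); print(n,np.round(-np.array(c['R']).T@np.array(c['t'])),c['fx'],np.round(c['R'],2).tolist())
    for t in('red_holder','blue_holder','red_stand','shelf'):
        print(t,[(np.round(r['rect']),round(r['score'],2)) for r in robot.search_frame(t,n)])
    for t in('red_holder','red_holder_front','slot','red_stand'):
        print(t,[(np.round(r['uv'],1),round(r['score'],2)) for r in robot.landmark_of(t,n)])
print(robot.hold_point_z)
E
```

```text
{'time': np.float64(0.0), 'qpos': array([-1.019,  0.256,  0.107, -0.   , -1.424, -0.285]), 'joint_vel': array([-0.002, -0.001, -0.001,  0.002, -0.001,  0.001]), 'tau': array([ 0.0000e+00, -3.8663e+01,  2.3794e+01,  5.3650e+00, -6.0000e-03,
       -0.0000e+00]), 'ee_pos': array([ 144.93 , -530.047,  230.392]), 'ee_rot': array([ 0.701, -0.093,  0.701,  0.095]), 'wrist_force': array([-0.226, -0.103, -0.442]), 'ft_torque': array([ 0.019, -0.007,  0.024]), 'width': np.float64(85.734)}
scene [917. 470. 506.] 369.2014800629848 [[-0.8, 0.6, 0.02], [0.34, 0.48, -0.81], [-0.49, -0.65, -0.58]]
red_holder [(array([299., 134., 327., 168.]), 0.83), (array([330., 124., 357., 160.]), 0.76), (array([256., 134., 264., 186.]), 0.51), (array([364., 146., 369., 194.]), 0.48)]
blue_holder [(array([393., 196., 421., 252.]), 0.65)]
red_stand [(array([289., 159., 333., 188.]), 0.68), (array([268., 248., 295., 287.]), 0.25)]
shelf [(array([193., 164., 373., 371.]), 0.88)]
red_holder [(array([341.7, 155.7]), 0.89), (array([311.3, 170.2]), 0.87), (array([261.7, 177.5]), 0.65), (array([365.8, 187.7]), 0.57)]
red
[... 233 characters left out ...]
.19], [0.19, 0.0, -0.98]]
red_holder [(array([397., 247., 447., 263.]), 0.87), (array([422., 305., 462., 347.]), 0.76), (array([339., 278., 372., 310.]), 0.59), (array([430., 183., 477., 211.]), 0.57)]
blue_holder [(array([216., 233., 262., 251.]), 0.51)]
red_stand [(array([388., 240., 444., 274.]), 0.69)]
shelf [(array([202.,  56., 398., 202.]), 0.72)]
red_holder [(array([433.2, 317.5]), 0.83), (array([354. , 293.3]), 0.78), (array([441. , 202.6]), 0.75), (array([412.6, 254.3]), 0.69)]
red_holder_front [(array([456.8, 341.1]), 0.89), (array([444.2, 210.9]), 0.61)]
slot [(array([292.7, 177.8]), 0.75)]
red_stand [(array([413.2, 261.1]), 0.94), (array([262.2, 119.1]), 0.41)]
18.700000000000003
```

View pics/scene0.png

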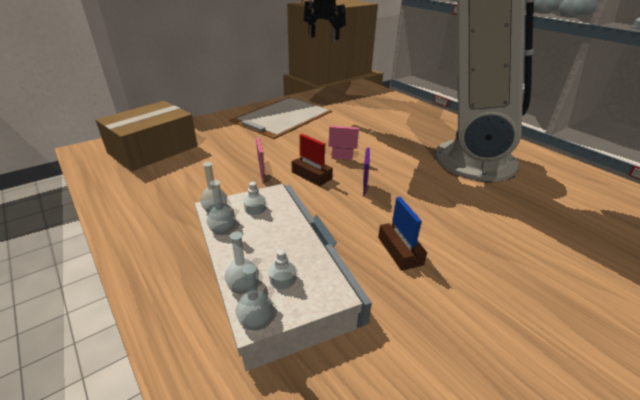

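View pics/top0.png

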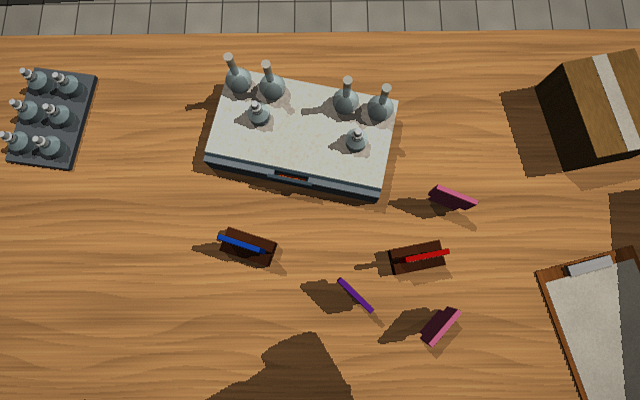

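Run:
```python
import cv2
i=cv2.imread('pics/top0.png');cv2.imwrite('pics/topc.png',cv2.resize(i[170:355,330:490],None,fx=4,fy=3.2*1.25/1.25,interpolation=cv2.INTER_CUBIC)[:600])
i=cv2.imread('pics/scene0.png');cv2.imwrite('pics/scenec.png',cv2.resize(i[110:300,240:440],None,fx=3,fy=3,interpolation=cv2.INTER_CUBIC))
i=cv2.imread('pics/top0.png');cv2.imwrite('pics/topshelf.png',cv2.resize(i[50:265,190:400],None,fx=2.7,fy=2.7,interpolation=cv2.INTER_CUBIC))
```

```text
(no output)
```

View pics/topc.png

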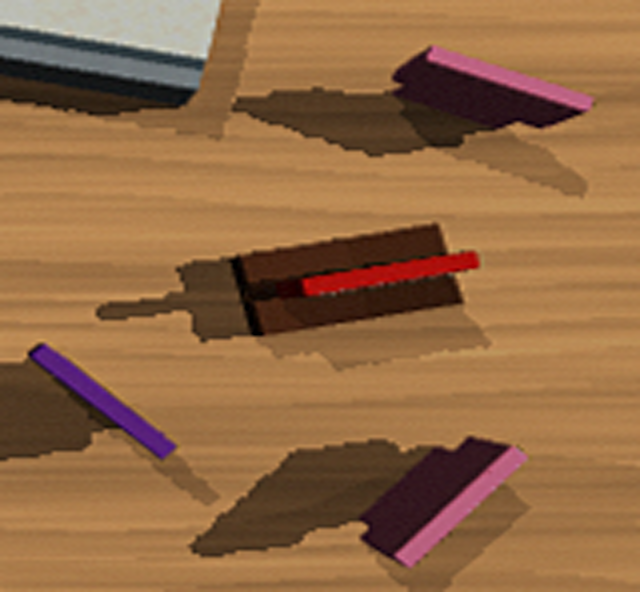

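View pics/scenec.png

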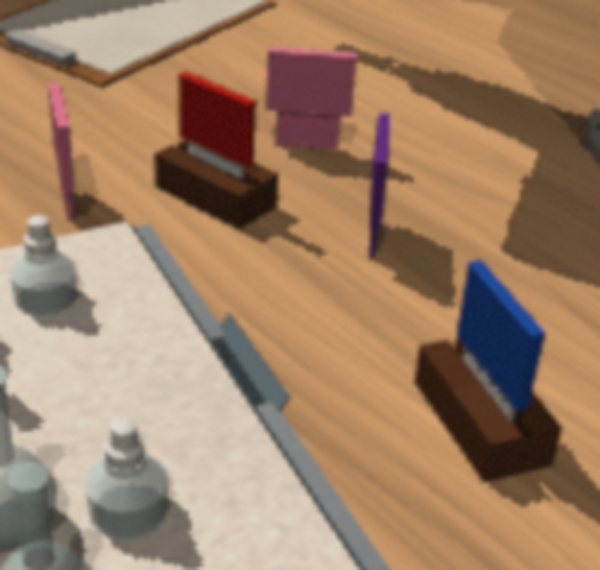

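View pics/topshelf.png

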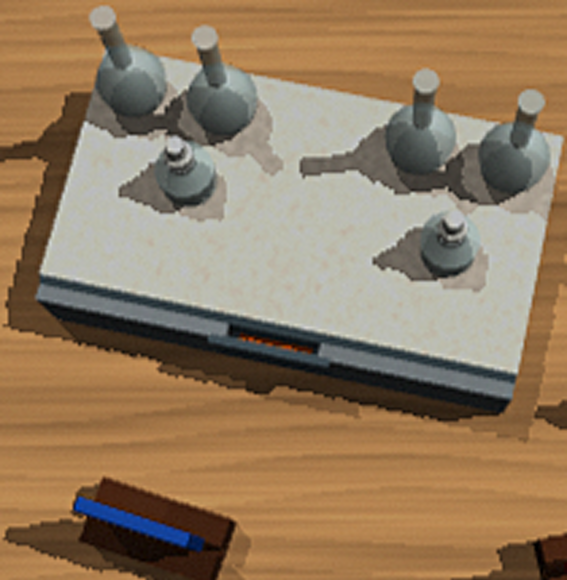

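Possible confusions in the top picture are pink (453,197), pink (441,327), purple (355,295) and blue (240,242). The target is the red plate in the dark stand at (427,256), which is (312,150) in the scene picture. The crops confirm it's red and in the stand. The scene camera sees it from behind, so the label is on the robot side. Next I'll measure it.

Run:
```python
from h import *
def cloud(n,mask,d):
    v,u=np.nonzero(mask&(d>0)); return np.array([w(n,a,b,d[b,a]) for a,b in zip(u,v)])
for n in('top','scene'):
    p=cv2.imread(f'pics/{n}0.png')[:,:,::-1].astype(int); d=np.load(f'pics/{n}0.npy')
    r,g,b=p[...,0],p[...,1],p[...,2]
    for nm,m in(('red',(r>90)&(g<45)&(b<45)),('blue',(b>90)&(r<60)&(g<110)&(b>g+50))):
        m=cv2.morphologyEx(m.astype(np.uint8),cv2.MORPH_OPEN,np.ones((2,2)))
        k,l,st,ce=cv2.connectedComponentsWithStats(m); i=1+np.argmax(st[1:,4]); m=l==i
        P=cloud(n,m,d); print(n,nm,st[i],'z',np.percentile(P[:,2],[2,50,98]))
        if n=='top': 
            # top face: intersect with z=106
            v,u=np.nonzero(m); Q=np.array([wz(n,a,b,106)[:2] for a,b in zip(u,v)]).astype(np.float32)
        else: Q=P[:,:2].astype(np.float32)
        rc=cv2.minAreaRect(Q); print(' rect',np.round(rc[0],1),np.round(rc[1],1),round(rc[2],2), 'yawlong',)
        vx,vy,x0,y0=cv2.fitLine(Q,cv2.DIST_HUBER,0,.01,.01).ravel(); print('  line',x0,y0,np.degrees(np.arctan2(-vx*np.sign(vy),abs(vy))))
    # other colored
    if n=='top':
        v,u=np.nonzero(d>0); v0=170
        print('slot uv 292.7,177.8 @30',wz(n,292.7,177.8,30), 'stand',wz(n,413.2,261.1,0))
        # shelf board top
        P=np.full((400,640,3),np.nan)
        for b in range(50,230):
            for a in range(180,420):
                if d[b,a]>0:P[b,a]=w(n,a,b,d[b,a])
        z=P[...,2]; m=(z>54)&(z<66)&(r+0>150)
        print('board z',np.median(z[m])); Q=P[m][:,:2].astype(np.float32); rc=cv2.minAreaRect(Q); print('board',rc)
        np.save('P.npy',P)
        o=(r>120)&(g<100)&(b<60)&(r>g+60); o[:160]=0;o[200:]=0;o[:,:260]=0;o[:,330:]=0
        vv,uu=np.nonzero(o); print('orange',uu.min(),uu.max(),vv.min(),vv.max()); Q=np.array([wz(n,a,b,38)[:2] for a,b in zip(uu,vv)]); print(Q.mean(0),len(Q)); print(np.round(cv2.minAreaRect(Q.astype(np.float32))[1],1),np.nanmedian(P[...,2][o]))
    else: print('slot',wz(n,319.6,240.2,30),'stand',wz(n,315.6,177.3,0))
```

```text
top red [407 250  43  13 242] z [  1.98478244 105.84908586 108.45317247]
 rect [ 425.3 -200.5] [10.2 77.7] 11.13 yawlong
  line 425.3035 -200.34401 10.6721945
top blue [219 235  42  18 227] z [ 33.37356785 105.84471883 107.96847525]
 rect [449.4 133. ] [78.1  8.9] 71.41 yawlong
  line 449.36243 132.89864 -18.52884
slot uv 292.7,177.8 @30 [589.83311454  46.37866571  30.        ] stand [ 420.02225274 -198.52040102    0.        ]Traceback (most recent call last):
  File "<stdin>", line 25, in <module>
  File "h.py", line 6, in w
    c=robot.camera_params(n); R=np.array(c['R']);t=np.array(c['t'])
ValueError: time passes only in moves, steps and waits
```

```bash
cat > h.py <<'E'
import numpy as np, cv2, pickle, os
from rig import robot
if not os.path.exists('cam.pkl'):
    pickle.dump({n:robot.camera_params(n) for n in('top','scene')},open('cam.pkl','wb'))
C=pickle.load(open('cam.pkl','rb'))
def snap(n,fn):
    p,d=robot.get_image(n); cv2.imwrite(fn,p[:,:,::-1]); np.save(fn[:-4]+'.npy',d); return p,d
def w(n,u,v,d):
    c=C[n]; R=np.array(c['R']);t=np.array(c['t'])
    X=np.array([(u-c['cx'])/c['fx']*d,(v-c['cy'])/c['fy']*d,d]); return R.T@(X-t)
def wz(n,u,v,z):
    c=C[n]; R=np.array(c['R']);t=np.array(c['t'])
    o=-R.T@t; r=R.T@np.array([(u-c['cx'])/c['fx'],(v-c['cy'])/c['fy'],1]); return o+r*(z-o[2])/r[2]
def proj(n,X):
    c=C[n]; x=np.array(c['R'])@np.array(X)+np.array(c['t']); return np.array([c['fx']*x[0]/x[2]+c['cx'],c['fy']*x[1]/x[2]+c['cy']])
E
cat > m.py <<'E'
from h import *
import sys
for n in('top','scene'):
    p=cv2.imread(f'pics/{n}0.png')[:,:,::-1].astype(int); d=np.load(f'pics/{n}0.npy')
    r,g,b=p[...,0],p[...,1],p[...,2]
    P=np.full((400,640,3),np.nan)
    for bb in range(40,380):
        for a in range(180,480):
            if d[bb,a]>0:P[bb,a]=w(n,a,bb,d[bb,a])
    np.save(f'P_{n}.npy',P); z=P[...,2]
    m=(z>55)&(z<65)&(r>140)&(abs(r-b)<60)
    m=cv2.morphologyEx(m.astype(np.uint8),cv2.MORPH_OPEN,np.ones((3,3)))>0
    Q=P[m][:,:2].astype(np.float32); print(n,'board z',np.median(z[m]),len(Q),cv2.minAreaRect(Q))
    o=(r>90)&(r>g+50)&(b<60)&(z<50)&(z>20)
    o[:,:260]=0;o[:,340:]=0;o[:165]=0;o[260:]=0
    vv,uu=np.nonzero(o); print('orange',len(uu))
    if len(uu):
        Q=np.array([wz(n,a,c,38)[:2] for a,c in zip(uu,vv)]).astype(np.float32); print(uu.min(),uu.max(),vv.min(),vv.max(),cv2.minAreaRect(Q),np.nanmedian(z[o]))
    mr=(r>90)&(g<45)&(b<45); 
    if n=='scene':
        m=mr&(z>45)&(z<103); Q=P[m]; l=cv2.fitLine(Q[:,:2].astype(np.float32),cv2.DIST_HUBER,0,.01,.01).ravel()
        print('red back face',l,np.degrees(np.arctan2(-l[0]*np.sign(l[1]),abs(l[1]))),len(Q)); dr=l[:2]; s=(Q[:,:2]-l[2:])@dr; print(np.percentile(s,[1,99]),l[2:]+dr*(s.min()+s.max())/2)
        print('slot',wz(n,319.6,240.2,30),'stand',wz(n,315.6,177.3,0))
E
python3 m.py
```

```text
top board z 60.07978515394698 10784 ((692.3888549804688, 25.078125), (360.6972351074219, 190.6492462158203), 77.24783325195312)
orange 12
280 304 175 180 ((588.8579711914062, 46.986839294433594), (50.04651641845703, 1.3120393753051758), 77.06204986572266) 37.909458149519274
scene board z 60.233671591776044 10066 ((691.479736328125, 27.049301147460938), (361.6273193359375, 194.53233337402344), 77.12806701660156)
orange 0
red back face [ 2.0603102e-01 -9.7854549e-01  4.3570621e+02 -2.0999364e+02] 11.88986 9
[-40.91813574  23.41361636] [ 433.8602143  -201.22608329]
slot [585.40739128  45.29404629  30.        ] stand [ 4.25330432e+02 -1.84200224e+02  5.68434189e-14]
```

Run:
```python
from h import *
from scipy.spatial.transform import Rotation as R
s=robot.state(); q=s['ee_rot']; M=R.from_quat([q[1],q[2],q[3],q[0]]).as_matrix(); print(np.round(M,3), 'jaw deg',np.degrees(np.arctan2(M[1,1],M[0,1])),s['ee_pos'],s['time'])
for n in('top',):
  for b in('bottle1','bottle2'):
    for r in robot.landmark_of(b,n)[:3]: print(b,np.round(r['uv']),round(r['score'],2),np.round(wz(n,*r['uv'],60)))
P=np.load('P_top.npy');p=cv2.imread('pics/top0.png')
ya=np.radians(-12.8); X=np.array([np.cos(ya),np.sin(ya)]);Y=np.array([-np.sin(ya),np.cos(ya)])
O=np.array([589.5,47])
i=p
c=cv2.resize(i[155:205,260:330],None,fx=10,fy=10,interpolation=cv2.INTER_NEAREST); 
def dr(pts,col):
    a=np.array([(proj('top',(*(O+X*x+Y*y),z))+0.5-[260,155])*10 for x,y,z in pts]).astype(np.int32); cv2.polylines(c,[a],True,col,1)
dr([(-3,-28,38),(-3,28,38),(3,28,38),(3,-28,38)],(0,165,255))
dr([(-12.5,-35,64),(-12.5,35,64)],(0,255,0)); dr([(10.5,-35,60),(10.5,35,60)],(255,0,255))
dr([(4.5,-35,54),(4.5,35,54)],(255,255,0))
cv2.imwrite('pics/slotc.png',c)
print(X,Y)
for x in range(-30,31,3):
  # heights along slot normal profile at y offsets
  row=[]
  for y in(-20,0,20,60,-60):
    m=np.abs((P[...,:2]-O)@X-x)<1.5; m&=np.abs((P[...,:2]-O)@Y-y)<6; row.append(round(float(np.nanmedian(P[m][:,2])),0) if m.any() else None)
  print(x,row)
```

```text
[[ 0.    -0.264  0.965]
 [ 0.     0.965  0.264]
 [-1.     0.     0.   ]] jaw deg 105.28440677145915 [ 145.01404132 -530.5344895   231.27180453] 0.9
bottle1 [356. 140.] 0.89 [658. -83.  60.]
bottle1 [262. 119.] 0.74 [706. 106.  60.]
bottle2 [356. 140.] 0.89 [658. -83.  60.]
bottle2 [262. 119.] 0.74 [706. 106.  60.]
[ 0.97514935 -0.2215485 ] [0.2215485  0.97514935]
-30 [0.0, -0.0, 1.0, 0.0, -2.0]
-27 [-0.0, -0.0, 1.0, -0.0, 0.0]
-24 [-0.0, 1.0, 0.0, 0.0, 0.0]
-21 [-0.0, -0.0, 1.0, 1.0, -1.0]
-18 [0.0, 0.0, 0.0, 1.0, 0.0]
-15 [0.0, 2.0, 0.0, 0.0, -0.0]
-12 [31.0, 2.0, 2.0, -1.0, -1.0]
-9 [17.0, 15.0, 22.0, 20.0, 23.0]
-6 [32.0, 33.0, 51.0, 53.0, 53.0]
-3 [None, None, None, 54.0, 55.0]
0 [39.0, 38.0, 38.0, 54.0, 54.0]
3 [42.0, 40.0, 43.0, 54.0, 53.0]
6 [55.0, 55.0, 54.0, 55.0, 56.0]
9 [59.0, 58.0, 58.0, 58.0, 59.0]
12 [60.0, 61.0, 60.0, 60.0, 60.0]
15 [59.0, 60.0, 60.0, 60.0, 60.0]
18 [60.0, 60.0, 60.0, 60.0, 60.0]
21 [60.0, 60.0, 60.0, 61.0, 61.0]
24 [61.0, 61.0, 60.0, 60.0, 60.0]
27 [60.0, 60.0, 60.0, 60.0, 60.0]
30 [60.0, 59.0, 61.0, 60.0, 60.0]
```

View pics/slotc.png

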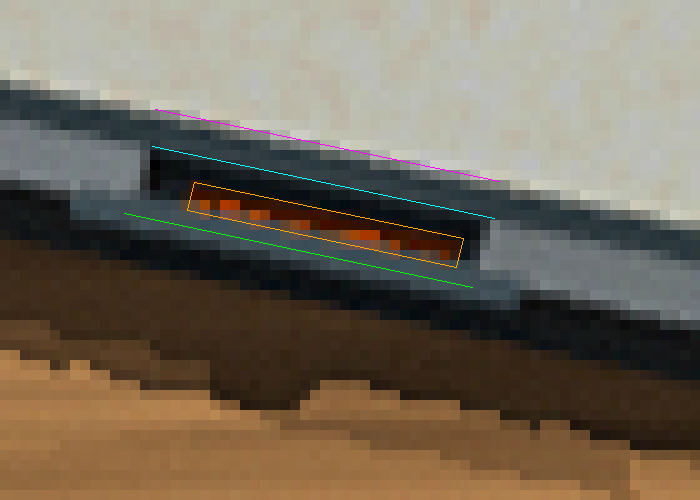

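{"api": "drive_tool", "payload": {
  "rows": [
    [[0, 0, 1.494, 0.28, 0.33, -0.051, 0.085], [0, 0, 1.494, 0.28, 0.33, -0.051, 0.085], [0, 0, 1.494, 0.28, 0.33, -0.051, 0.085], [0, 0, 1.494, 0.28, 0.33, -0.051, 0.085], [0, 0, 1.494, 0.28, 0.33, -0.051, 0.085], [0, 0, 1.494, 0.28, 0.33, -0.051, 0.085], [0, 0, 1.494, 0.28, 0.33, -0.051, 0.085], [0, 0, 1.494, 0.28, 0.33, -0.051, 0.085]]
  ]
}}

```text
time: 1.67
ee_pos: [360.1, -276.4, 192.4]
ee_rot: [0.569, -0.421, 0.568, 0.42]
wrist_force: [0.5, -1.0, -0.8]
width: 85.2
```

```bash
cat > st.py <<'E'
from h import *
from scipy.spatial.transform import Rotation as R
s=robot.state(); q=s['ee_rot']; M=R.from_quat([q[1],q[2],q[3],q[0]]).as_matrix()
print('t',s['time'],'pos',np.round(s['ee_pos'],1),'jaw',np.degrees(np.arctan2(M[1,1],M[0,1])),'down',np.round(M[:,0],3),'F',np.round(s['wrist_force'],1),'w',s['width'],'q',np.round(s['qpos'],2))
E
python3 st.py
```

```text
t 1.6667 pos [ 360.1 -276.4  192.4] jaw 162.93690202652076 down [ 0.001 -0.    -1.   ] F [ 0.5 -1.  -0.8] w 85.1597863626843 q [-0.31  0.08 -0.2   0.   -1.28  0.01]
```

{"api": "drive_tool", "payload": {
  "rows": [
    [[0, 0, 0.488, 0.065, 0.076, -0.012, 0.085], [0, 0, 0.488, 0.065, 0.076, -0.012, 0.085], [0, 0, 0.488, 0.065, 0.076, -0.012, 0.085], [0, 0, 0.488, 0.065, 0.076, -0.012, 0.085], [0, 0, 0.488, 0.065, 0.076, -0.012, 0.085], [0, 0, 0.488, 0.065, 0.076, -0.012, 0.085], [0, 0, 0.488, 0.065, 0.076, -0.012, 0.085]]
  ]
}}

```text
time: 2.25
ee_pos: [424.0, -202.5, 180.4]
ee_rot: [-0.453, 0.543, -0.453, -0.543]
wrist_force: [-0.4, -0.4, 0.7]
width: 84.7
```

```bash
python3 st.py
python3 - <<'E'
from h import *
snap('top','pics/t1.png');snap('scene','pics/s1.png')
a=cv2.imread('pics/t1.png')[170:330,330:530];b=cv2.imread('pics/s1.png')[0:200,230:430]
cv2.imwrite('pics/c1.png',np.hstack([cv2.resize(a,(400,320)),cv2.resize(b,(400,400))[:320]]))
E
```

```text
t 2.25 pos [ 424.  -202.5  180.4] jaw -169.68458978836838 down [ 0. -0. -1.] F [-0.4 -0.4  0.7] w 84.70846127669951 q [-0.11  0.12 -0.19  0.   -1.26  0.29]
```

View pics/c1.png

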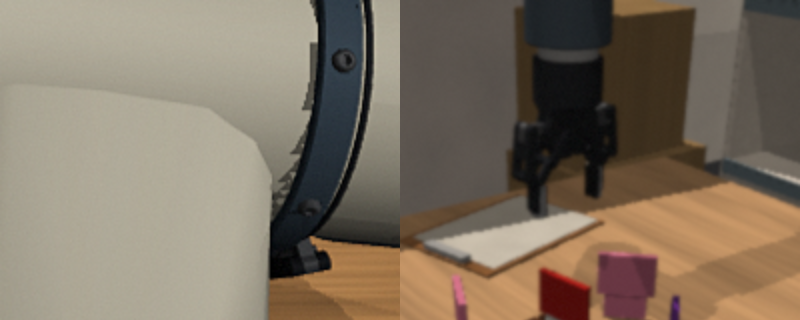

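The scene crop shows the open jaws above the red plate with nothing in the way. The arm hides the target in the top view. I'll descend and grip.

{"api": "drive_tool", "payload": {
  "rows": [
    [[0, 0, 0.01, 0.001, 0.002, -0.04, 0.085], [0, 0, 0.01, 0.001, 0.002, -0.08, 0.085], [0, 0, 0.01, 0.001, 0.002, -0.105, 0.085], [0, 0, 0.01, 0.001, 0.002, -0.119, 0.085], [0, 0, 0.01, 0.001, 0.002, -0.119, 0.085], [0, 0, 0.01, 0.001, 0.002, -0.119, 0.085]]
  ]
}}

```text
time: 2.85
ee_pos: [424.9, -200.7, 61.4]
ee_rot: [0.449, -0.546, 0.45, 0.546]
wrist_force: [0.4, -0.6, 0.7]
width: 85.1
```

```bash
python3 st.py
python3 - <<'E'
from h import *
snap('scene','pics/s2.png')
b=cv2.imread('pics/s2.png')[60:210,230:430]
cv2.imwrite('pics/c2.png',cv2.resize(b,(800,600)))
E
```

```text
t 2.85 pos [ 424.9 -200.7   61.4] jaw -168.97043088217833 down [-0.001 -0.    -1.   ] F [ 0.4 -0.6  0.7] w 85.08206899793338 q [-0.11  0.23 -0.39  0.   -0.95  0.3 ]
```

View pics/c2.png

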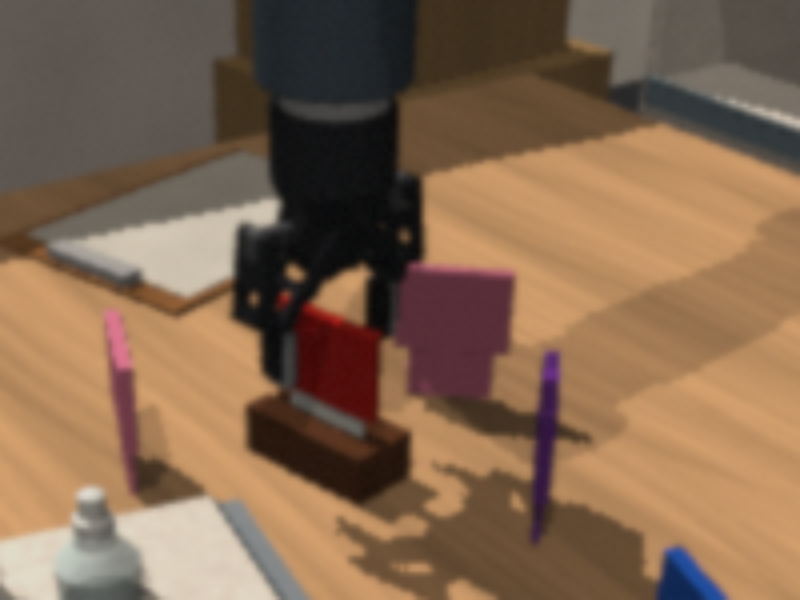

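Run:
```python
from h import *
X=np.array([.982,.191])
for k in (0,5,43,-43):
  print(k,(proj('scene',(*(np.array([425,-200.5])+X*k),76))-[230,60])*4)
for k in (-40,40): print(k,(proj('scene',(*(np.array([425,-200.5])+np.array([-.191,.982])*k),106))-[230,60])*4)
```

```text
0 [329.33830339 354.52578308]
5 [323.88086642 357.17402398]
43 [281.19910669 377.8855013 ]
-43 [374.83347214 332.44908893]
-40 [283.42226592 291.15132786]
40 [378.56112532 331.34299654]
```

The projected finger and plate positions match the picture: the plate's top edge is at (283,291)–(379,331) and the fingers straddle its middle. Closing now.

{"api": "drive_tool", "payload": {
  "rows": [
    [[0, 0, 0, 0, 0, 0, 0.0], [0, 0, 0, 0, 0, 0, 0.0], [0, 0, 0, 0, 0, 0, 0.0], [0, 0, 0, 0, 0, 0, 0.0], [0, 0, 0, 0, 0, 0, 0.0], [0, 0, 0, 0, 0, 0, 0.0], [0, 0, 0, 0, 0, 0, 0.0], [0, 0, 0, 0, 0, 0, 0.0]]
  ]
}}

```text
time: 3.57
ee_pos: [427.6, -200.1, 62.1]
ee_rot: [-0.45, 0.548, -0.448, -0.545]
wrist_force: [5.8, -0.1, -1.1]
width: 9.4
```

```bash
python3 st.py
```

```text
t 3.5667 pos [ 427.6 -200.1   62.1] jaw -168.87331266489363 down [ 0.005 -0.    -1.   ] F [ 5.8 -0.1 -1.1] w 9.407909110981706 q [-0.1   0.23 -0.39 -0.   -0.95  0.3 ]
```

{"api": "drive_tool", "payload": {
  "rows": [
    [[0, 0, 0, 0.002, 0, 0.01, 0.0], [0, 0, 0, 0.002, 0, 0.03, 0.0], [0, 0, 0, 0.002, 0, 0.06, 0.0], [0, 0, 0, 0.002, 0, 0.09, 0.0], [0, 0, 0, 0.002, 0, 0.12, 0.0], [0, 0, 0, 0.002, 0, 0.12, 0.0], [0, 0, 0, 0.002, 0, 0.12, 0.0]]
  ]
}}

```text
time: 4.15
ee_pos: [427.6, -200.2, 182.6]
ee_rot: [-0.45, 0.547, -0.449, -0.545]
wrist_force: [-0.2, 0.3, -1.4]
width: 9.5
```

```bash
python3 st.py
python3 - <<'E'
from h import *
snap('scene','pics/s3.png')
b=cv2.imread('pics/s3.png')[20:210,230:430]
cv2.imwrite('pics/c3.png',cv2.resize(b,None,fx=3,fy=3))
E
```

```text
t 4.15 pos [ 427.6 -200.2  182.6] jaw -168.88973017788481 down [ 0.003 -0.    -1.   ] F [-0.2  0.3 -1.4] w 9.506203403592282 q [-0.1   0.12 -0.18  0.   -1.26  0.3 ]
```

View pics/c3.png

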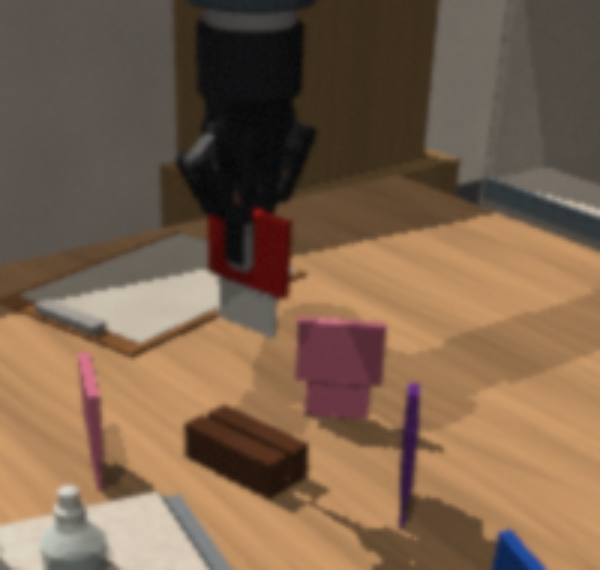

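Run:
```python
from h import *
ya=np.radians(11.1);X=np.array([np.cos(ya),np.sin(ya)]);Y=np.array([-X[1],X[0]]);O=np.array([427.6,-200.2]);z0=130.5
b=cv2.imread('pics/s3.png')[50:140,280:350]; S=6
for off,col,fn in((0,(0,255,0),0),(5,(255,255,0),1)):
  b2=cv2.resize(b,None,fx=S,fy=S,interpolation=cv2.INTER_CUBIC)
  for pts in([(5,-40,36),(5,40,36),(5,40,96),(5,-40,96)],[(2.5,-30,0),(2.5,30,0),(2.5,30,36),(2.5,-30,36)]):
    a=np.array([(proj('scene',(*(O+X*x+Y*(y+off)),z0+z))+0.5-[280,50])*S for x,y,z in pts]).astype(np.int32); cv2.polylines(b2,[a],True,col,1)
  cv2.imwrite(f'pics/o{fn}.png',b2)
a=np.hstack([cv2.imread('pics/o0.png'),cv2.imread('pics/o1.png')]);cv2.imwrite('pics/o.png',cv2.resize(a,None,fx=.95,fy=.95))
```

```text
(no output)
```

View pics/o.png

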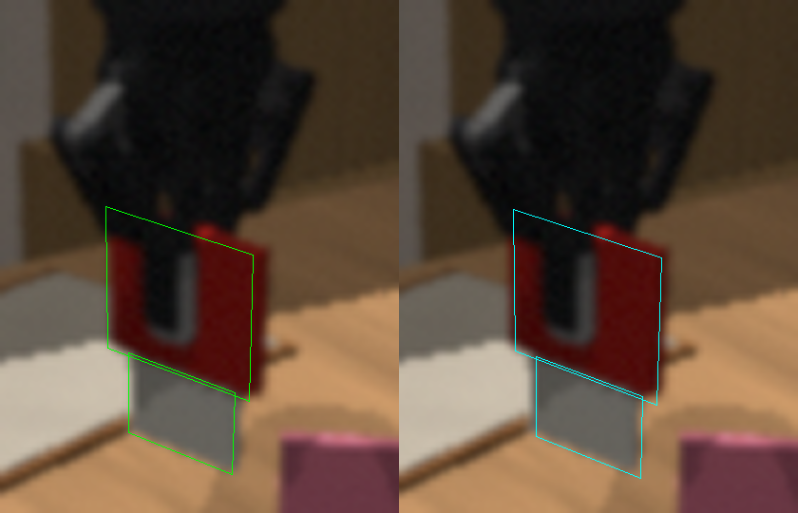

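The red holder is clear of the stand, with the tongue at about (185,415) in the left overlay. It sits about 2 mm towards +y relative to the assumed pose. I'll carry it to above the slot.

{"api": "drive_tool", "payload": {
  "rows": [
    [[0, 0, -0.06, 0.018, 0.03, 0, 0], [0, 0, -0.12, 0.038, 0.06, 0, 0], [0, 0, -0.18, 0.058, 0.09, 0, 0], [0, 0, -0.24, 0.08, 0.125, 0, 0], [0, 0, -0.3, 0.104, 0.16, 0, 0], [0, 0, -0.36, 0.128, 0.195, 0, 0], [0, 0, -0.4, 0.15, 0.226, 0, 0], [0, 0, -0.417, 0.1626, 0.2457, 0, 0]]
  ]
}}

```text
time: 4.87
ee_pos: [590.2, 48.6, 178.4]
ee_rot: [0.551, -0.44, 0.554, 0.442]
wrist_force: [-1.1, 0.3, -0.7]
width: 9.4
```

{"api": "drive_tool", "payload": {
  "rows": [
    [[0, 0, 0, 0, 0, -0.02, 0], [0, 0, 0, 0, 0, -0.04, 0], [0, 0, 0, 0, 0, -0.05, 0], [0, 0, 0, 0, 0, -0.05, 0], [0, 0, 0, 0, 0, -0.05, 0]]
  ]
}}

```text
time: 5.28
ee_pos: [589.1, 45.0, 130.4]
ee_rot: [0.552, -0.441, 0.554, 0.441]
wrist_force: [0.2, 0.2, 1.1]
width: 9.4
```

```bash
python3 st.py
python3 - <<'E'
from h import *
snap('scene','pics/s4.png');snap('top','pics/t4.png')
b=cv2.imread('pics/s4.png')[100:300,230:430]
cv2.imwrite('pics/c4.png',cv2.resize(b,None,fx=3,fy=3))
b=cv2.imread('pics/t4.png')[50:250,200:400]
cv2.imwrite('pics/c4t.png',cv2.resize(b,None,fx=3,fy=3))
E
```

```text
t 5.2833 pos [589.1  45.  130.4] jaw 167.2122961424194 down [-0.003 -0.001 -1.   ] F [0.2 0.2 1.1] w 9.44537833700287 q [ 0.34  0.38  0.03  0.   -1.22 -0.56]
```

View pics/c4.png

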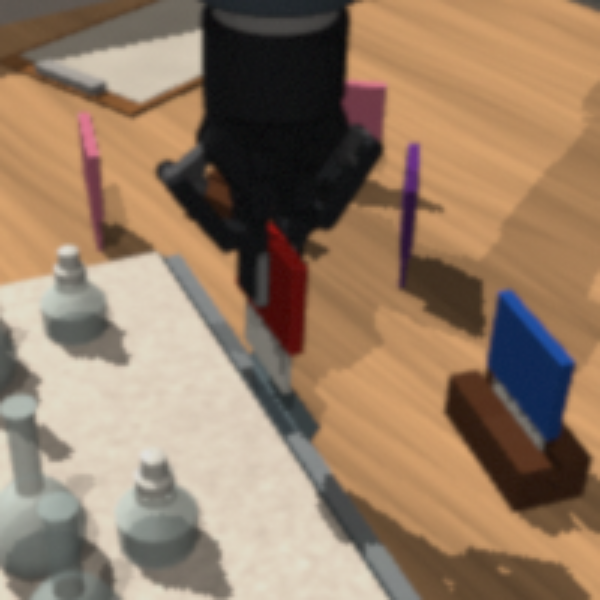

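View pics/c4t.png

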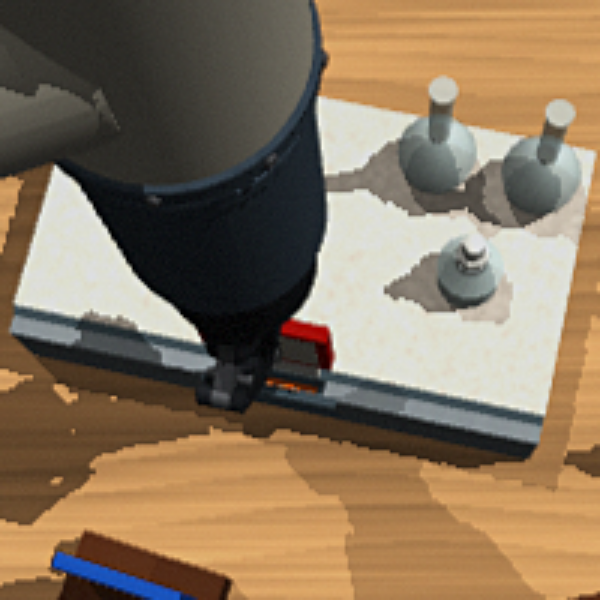

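Run:
```python
from h import *
ya=np.radians(-12.8);X=np.array([np.cos(ya),np.sin(ya)]);Y=np.array([-X[1],X[0]]);T=np.array([589.1,45.0]);z0=78.3
SL=np.array([589.5,47])
out=[]
for n,(u0,v0,u1,v1) in(('scene',(295,165,345,255)),('top',(270,150,320,190))):
  S=8 if n=='scene' else 6
  if n=='scene':S=6
  b2=cv2.resize(cv2.imread(f'pics/{n[0]}4.png')[v0:v1,u0:u1],None,fx=S,fy=S,interpolation=cv2.INTER_CUBIC)
  def dr(pts,col,O):
    a=np.array([(proj(n,(*(O+X*x+Y*y),z))+0.5-[u0,v0])*S for x,y,z in pts]).astype(np.int32); cv2.polylines(b2,[a],True,col,1)
  sx=5 if n=='scene' else -5
  for off,c in((0,(0,255,0)),(3,(255,255,0))):
    dr([(sx,-40+off,z0+36),(sx,40+off,z0+36),(sx,40+off,z0+96),(sx,-40+off,z0+96)],c,T)
    dr([(sx/2,-30+off,z0),(sx/2,30+off,z0),(sx/2,30+off,z0+36),(sx/2,-30+off,z0+36)],c,T)
  dr([(-12.5,-35,64),(-12.5,35,64)],(255,0,255),SL); dr([(4.5,-35,54),(4.5,35,54)],(255,0,255),SL)
  out.append(b2)
h=max(o.shape[0] for o in out); out=[cv2.copyMakeBorder(o,0,h-o.shape[0],0,0,0) for o in out]
cv2.imwrite('pics/o4.png',np.hstack(out)[:600,:800])
```

```text
(no output)
```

View pics/o4.png

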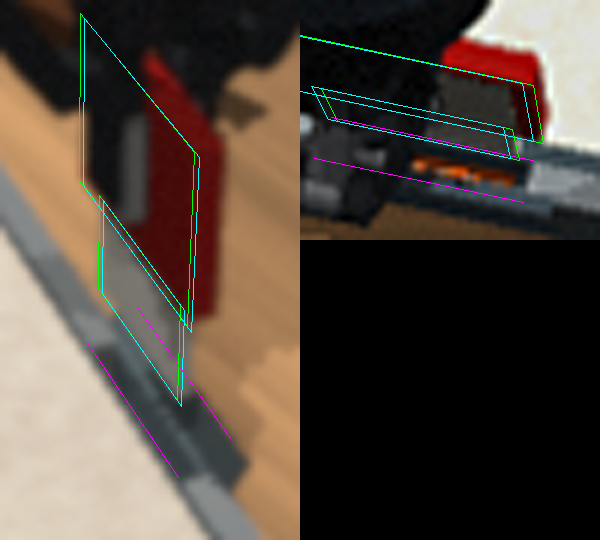

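{"api": "drive_tool", "payload": {
  "rows": [
    [[0, 0, 0, 0.001, 0.001, -0.006, 0], [0, 0, 0, 0.001, 0.001, -0.012, 0], [0, 0, 0, 0.001, 0.001, -0.018, 0], [0, 0, 0, 0.001, 0.001, -0.024, 0], [0, 0, 0, 0.001, 0.001, -0.03, 0], [0, 0, 0, 0.001, 0.001, -0.034, 0], [0, 0, 0, 0.001, 0.001, -0.034, 0]]
  ]
}}

```text
time: 5.97
ee_pos: [590.1, 46.4, 95.9]
ee_rot: [0.552, -0.441, 0.553, 0.442]
wrist_force: [-0.1, 0.0, 0.0]
width: 9.3
```

```bash
python3 st.py
python3 - <<'E'
from h import *
snap('scene','pics/s5.png')
b=cv2.imread('pics/s5.png')[140:270,260:380]
cv2.imwrite('pics/c5.png',cv2.resize(b,None,fx=4.5,fy=4.5))
E
```

```text
t 5.9667 pos [590.1  46.4  95.9] jaw 167.21581398135413 down [-0.002 -0.    -1.   ] F [-0.1  0.   0. ] w 9.275895521684285 q [ 0.34  0.41 -0.02 -0.   -1.14 -0.57]
```

View pics/c5.png

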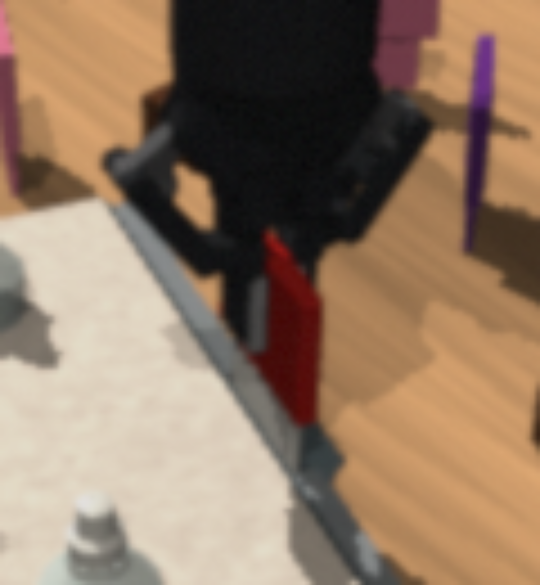

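The tongue is behind the lip, at about (290,440) in the crop, with no contact force. Pressing down.

{"api": "drive_tool", "payload": {
  "rows": [
    [[0, 0, 0, 0, 0, -0.003, 0], [0, 0, 0, 0, 0, -0.006, 0], [0, 0, 0, 0, 0, -0.008, 0], [0, 0, 0, 0, 0, -0.01, 0], [0, 0, 0, 0, 0, -0.012, 0], [0, 0, 0, 0, 0, -0.013, 0], [0, 0, 0, 0, 0, -0.014, 0], [0, 0, 0, 0, 0, -0.014, 0]]
  ]
}}

```text
time: 6.68
ee_pos: [591.3, 46.5, 84.3]
ee_rot: [0.553, -0.442, 0.552, 0.441]
wrist_force: [-2.6, 0.7, 7.9]
width: 9.3
```

```bash
python3 st.py
```

```text
t 6.6833 pos [591.3  46.5  84.3] jaw 167.24141323540772 down [ 0.002 -0.    -1.   ] F [-2.6  0.7  7.9] w 9.253824151672973 q [ 0.34  0.42 -0.04  0.   -1.11 -0.57]
```

{"api": "drive_tool", "payload": {
  "rows": [
    [[0, 0, 0, 0, 0, -0.001, 0], [0, 0, 0, 0, 0, -0.002, 0], [0, 0, 0, 0, 0, -0.003, 0], [0, 0, 0, 0, 0, -0.003, 0], [0, 0, 0, 0, 0, -0.003, 0]]
  ]
}}

```text
time: 7.1
ee_pos: [591.3, 46.6, 81.8]
ee_rot: [0.553, -0.442, 0.552, 0.441]
wrist_force: [-3.6, 0.3, 8.7]
width: 9.3
```

```bash
python3 st.py
```

```text
t 7.1 pos [591.3  46.6  81.8] jaw 167.24797967916044 down [ 0.002 -0.    -1.   ] F [-3.6  0.3  8.7] w 9.291547357577938 q [ 0.34  0.42 -0.04  0.   -1.11 -0.57]
```

{"api": "drive_tool", "payload": {
  "rows": [
    [[0, 0, 0, 0, 0, -0.001, 0], [0, 0, 0, 0, 0, -0.002, 0], [0, 0, 0, 0, 0, -0.003, 0], [0, 0, 0, 0, 0, -0.003, 0], [0, 0, 0, 0, 0, -0.003, 0]]
  ]
}}

```text
time: 7.52
ee_pos: [591.8, 46.5, 81.3]
ee_rot: [0.553, -0.443, 0.551, 0.441]
wrist_force: [-7.6, 0.5, 21.3]
width: 9.4
```

```bash
python3 st.py
```

```text
t 7.5167 pos [591.8  46.5  81.3] jaw 167.29318512132275 down [ 0.004 -0.    -1.   ] F [-7.6  0.5 21.3] w 9.391865850638522 q [ 0.34  0.42 -0.04  0.   -1.1  -0.57]
```

```bash
python3 - <<'E'
from h import *
snap('scene','pics/s6.png'); p,d=snap('top','pics/t6.png')
b=cv2.imread('pics/s6.png')[140:270,260:380]
b2=cv2.imread('pics/t6.png')[140:205,240:340]
cv2.imwrite('pics/c6.png',np.hstack([cv2.resize(b,(400,433)),cv2.resize(b2,(400,433*65*100//100//108))if 0 else cv2.copyMakeBorder(cv2.resize(b2,(400,260)),0,173,0,0,0)]))
ya=np.radians(-12.8);X=np.array([np.cos(ya),np.sin(ya)]);Y=np.array([-X[1],X[0]])
print('TCP in slot', (np.array([591.8,46.5])-[589.5,47])@np.array([X,Y]).T)
for n in('top','scene'):
  for r in robot.landmark_of('red_holder',n)[:3]: print(n,np.round(r['uv'],1),round(r['score'],2),'expect',proj(n,(589.5,47,30)))
  for b in('bottle1','bottle2'):
    for r in robot.landmark_of(b,n)[:3]: print(b,n,np.round(r['uv']),round(r['score'],2))
E
python3 st.py
```

```text
TCP in slot [2.35361776 0.02198687]
top [428.4 317.4] 0.91 expect [292.39589523 177.95997336]
top [439.8 203.3] 0.82 expect [292.39589523 177.95997336]
top [292.3 178.5] 0.75 expect [292.39589523 177.95997336]
bottle1 top [358. 141.] 0.83
bottle2 top [358. 141.] 0.83
scene [363.7 186.1] 0.72 expect [318.43436382 241.49741024]
scene [343.8 155.3] 0.63 expect [318.43436382 241.49741024]
scene [317.8 241.8] 0.56 expect [318.43436382 241.49741024]
bottle1 scene [257. 210.] 0.87
bottle1 scene [282. 278.] 0.76
bottle2 scene [257. 210.] 0.87
bottle2 scene [282. 278.] 0.76
t 7.9167 pos [591.8  46.5  81.3] jaw 167.2921846910742 down [ 0.004 -0.    -1.   ] F [-6.9  0.5 20.9] w 9.326172561963782 q [ 0.34  0.42 -0.04  0.   -1.1  -0.57]
```

View pics/c6.png

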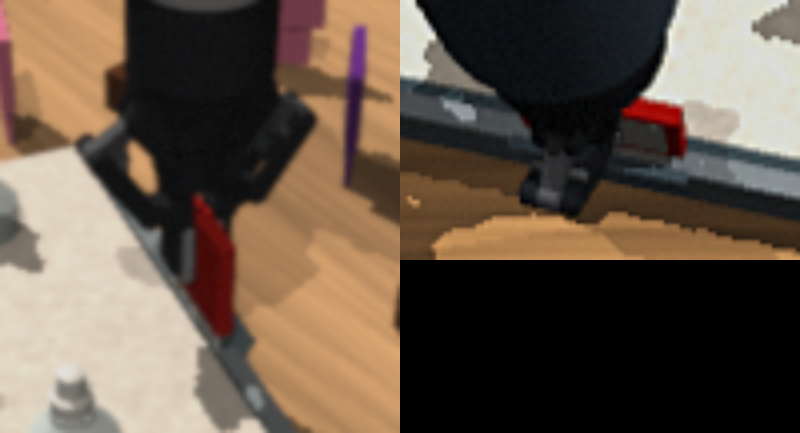

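View pics/s6.png

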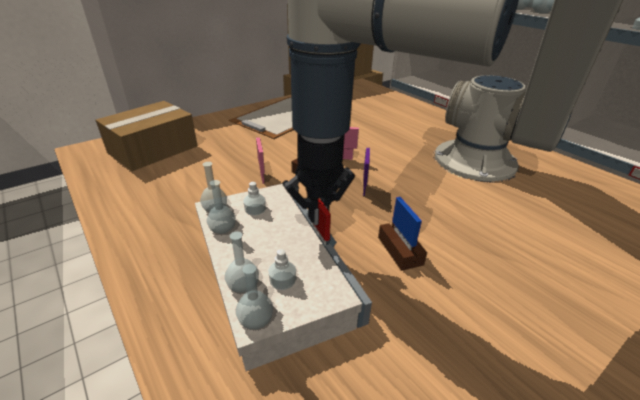

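```bash
python3 -c "
from rig import robot
print(robot.hand_in())"; python3 st.py
```

```text
the job is handed in; nothing more can be done
None
the job is handed in; nothing more can be done
```

The red label holder is in the shelf slot with its label facing outwards, and I handed the job in with the gripper still pressing it down. The hand-in reports no verdict.

**What I did:** I gripped the holder across its thickness and lifted it about 120 mm out of the stand. I then turned it about -24° to line up with the shelf, lowered its tongue behind the lip and pushed against the spring strip until it stopped. This took about 8 s of the 42 s allowed.

**Last checks:**
- **Fully home:** the push held steady at about 21 N. The last 3 mm of commanded push moved it only 0.5 mm while the force rose from 9 to 21 N, so it's against the slot floor. The gripper height was 81.3 mm against about 82 mm expected.
- **Position along the slot:** the gripper was within 0.1 mm of the slot's middle. The networks placed the holder's origin within 1 pixel of the slot point in both cameras.
- **Blue holder and bottles:** in the last scene picture the blue holder and both bottles stand where they did at the start.

**What disagreed:**
- **Across the slot:** the gripper read about 2.4 mm behind my camera estimate of the slot's centre, with about 7 N sideways force. The slot itself only allows about 2 mm of play, so I put this down to calibration error and arm flex.
- **Networks:** they also reported pink and purple look-alikes as the red holder, with scores as high or higher, which I ignored. In the last top picture they missed bottle2, but it shows in the scene picture.

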